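Tins back on the rail shelf in order of height

TASK

The bathroom rail shelf has been wiped and the four closed aluminium tins still stand on the counter in front of it. Put them back on the shelf lined up by height, one upright in the middle of each coaster: the tallest next to the white shaving bowl, then each lower one in turn, the flattest at the far end of the row. Leave the shaving bowl and the nail clipper as they are.

Things in the scene. Friction and masses are not known exactly. Their poses are not given: they have to be found in the camera images.
- tin_tall: closed round aluminium screw-lid tin, plain straight cylinder, the tallest and slimmest of the four: 40 mm across, 104 mm high, about 120 g. It starts upright, lid up, on the counter between the robot and the shelf. Origin: centre of its underside; z axis up to the lid.
- tin_medium: closed round aluminium screw-lid tin, plain straight cylinder, the second tallest of the four: 48 mm across, 78 mm high, about 120 g. It starts upright, lid up, on the counter between the robot and the shelf. Origin: centre of its underside; z axis up to the lid.
- tin_short: closed round aluminium screw-lid tin, plain straight cylinder, the third tallest of the four: 56 mm across, 54 mm high, about 110 g. It starts upright, lid up, on the counter between the robot and the shelf. Origin: centre of its underside; z axis up to the lid.
- tin_flat: closed round aluminium screw-lid tin, plain straight cylinder, the lowest and widest of the four: 64 mm across, 30 mm high, about 90 g. It starts upright, lid up, on the counter between the robot and the shelf. Origin: centre of its underside; z axis up to the lid.
- coaster_a: round dark silicone coaster, 66 mm across, 3 mm thick, fixed on the shelf deck; leftmost seen from the robot (largest y) of the row of four. Origin: centre of its underside, level with the deck (a tin rests on its top, 3 mm higher); z up, y along the shelf, x across it away from the robot. The shelf is fixed: flat rimless steel deck, 130 x 580 mm, top 160 mm above the counter.
- coaster_b: round dark silicone coaster, 66 mm across, 3 mm thick, fixed on the shelf deck; second from the left of the row of four. Origin: centre of its underside, level with the deck (a tin rests on its top, 3 mm higher); z up, y along the shelf, x across it away from the robot. The shelf stands on open end frames 262 mm either side of the deck's middle.
- coaster_c: round dark silicone coaster, 66 mm across, 3 mm thick, fixed on the shelf deck; third from the left of the row of four. Origin: centre of its underside, level with the deck (a tin rests on its top, 3 mm higher); z up, y along the shelf, x across it away from the robot. Hooks on a rail below the deck's far edge hold a loofah handle and a body scrubber.
- coaster_d: round dark silicone coaster, 66 mm across, 3 mm thick, fixed on the shelf deck; rightmost (smallest y) of the row of four. Origin: centre of its underside, level with the deck (a tin rests on its top, 3 mm higher); z up, y along the shelf, x across it away from the robot. The next coaster is about 80 mm away, as between all neighbours.
- shaving_bowl: white ceramic shaving bowl, open, 100 mm across the rim, 56 mm high, about 340 g, standing loose on the deck at one end of the row of coasters (either end), its centre about 100 mm from the nearest coaster's centre. Origin: centre of its underside; z up.
- nail_clipper: grey plastic nail clipper, 68 mm long, 15 mm wide, 15 mm high, lying loose on the deck at the end opposite the bowl, about 100 mm from the nearest coaster's centre. Origin: centre of its underside; x along it, z up.
There are look-alikes about, which are no part of the job. What is shaped like the tin_short but brown is not meant.

How it is judged:
By the outcome, as a careful person would: the job done as asked, in the order asked, and still so for the second after the job is handed in, with the robot touching nothing.
It also fails if it takes over 106 s, if anything falls off the work surface, if the arm or the gripper's body presses on something with over 40 N, if the wrist force passes 120 N, or if a joint passes its speed limit or range.

ROBOT

A 6-joint arm with a two-finger parallel gripper is mounted at the origin on the work surface. World frame = base frame: x ahead of the robot, y to its left, z up, the work surface at z = 0. Lengths are in m, angles in rad, forces in N, time in s.
With the tool pointing down it reaches from about 0.275 to 0.875 m from the base axis. Payload 12.5 kg.
Tool frame: the origin (TCP) lies on the centre line of the jaws, within the pads' length; the fingertips stand r.finger_overhang ahead of it and the grasp point (between the pads) lies 3 mm ahead of it (r.finger_overhang is the distance from the TCP to the fingertips, in m); z points along the fingers, y is the direction in which the jaws open and shut (so a half turn about z gives the same grasp; the last joint's range is limited). The gripper opens to 85 mm and grips with 20 to 120 N. Pads are 22 mm wide; open, the fingers measure 114 mm over their backs; the gripper's body (76 mm by 85 mm) begins 54 mm behind the grasp point. The pads swing forward as they close: fully open they stand 13 mm farther back than shut.
Start: joints at [-1.392, 0.351, 1.652, -0, 1.139, -0.085], TCP at [0.143, -0.531, 0.223] pointing down, gripper open.
Joint ranges: [-2.75, 2.75], [-0.79, 2.1], [0.01, 2.65], [-1.57, 4.71], [0.07, 3.14], [-2.87, 2.87]. Speed limits (rad/s): [2.22, 2.22, 2.79, 3.14, 3.14, 3.14].

INTERFACE

Orientations are given as a unit quaternion [x, y, z, w].
In Python, from cell import r, optics gives the robot as it stands. The module is installed in compiled form; this text tells all that it offers. Calls block until the motion is done:
- r.move_to(position, orientation): joint-space move of the TCP to a pose.
- r.move_linear(position, rot=None, vel=0.15): straight line of the TCP; rot=None keeps the orientation; vel is the mean speed in m/s.
- r.set_joints(angles): joint-space move.
- r.set_gripper(opening, squeeze=None): opening from 0.0 (shut) to 1.0 (fully open); squeeze is the grip in N (None keeps the last); returns when the fingers have stopped.
- r.sleep(seconds).
- r.inverse_kinematics(position, orientation): joint angles nearest the present ones, or None.
- optics.get_image(name): name is "side" or "top"; returns a dict with "pixels" (420x560x3 uint8, red, green, blue), "depth" (420x560 float32, m along the optical axis (not along the pixel's ray), 0 where there is no reading), "fx", "fy", "cx", "cy" (pixels), "camera_from_world" (4x4, takes a point from world to camera coordinates). Camera axes: x right, y down, z forward; pixel columns grow to the right and rows downward; lengths in m; the calibration is good to about 2 mm. A picture is of the moment at which its call begins.
A pose or a line that the arm cannot do raises r.PlanningError and nothing moves.
- r.hand_in(): hands the job in, once; it reports no verdict.
Readings, each from a call of its own:
- r.current_t(): time.
- r.current_q(): joint angles.
- r.current_qvel(): joint speeds.
- r.current_effort(): joint torques, N m.
- r.current_tool_pos(): TCP position.
- r.current_ee_rot(): TCP orientation.
- r.current_contact_force(): force on the tool from outside, world axes, zero at the start.
- r.current_torque(): the same for the moment, N m.
- r.current_opening(): opening from 0.0 (shut) to 1.0 (fully open).
Only numpy, scipy, OpenCV 4.12 (cv2) and the standard library are available. Lean on these libraries where they do the work, as an engineer would, in place of code of your own. Each camera call takes 0.05 s, during which the arm holds its last target.

## Working session

There is one attempt and no reset: what is moved stays moved. The work goes in short steps, each a Python script; the robot and the scene stay as the last script left them, time stands still between calls to the robot, and variables do not carry over. Pictures are saved under pics/ and viewed, and the job is handed in when it is done.

```bash
ls; mkdir -p pics
python3 - <<'E'
from cell import r,optics
import cv2,numpy as np,pickle
print(r.current_t(), r.finger_overhang, r.current_tool_pos(), r.current_ee_rot())
for n in("side","top"):
    d=optics.get_image(n); cv2.imwrite(f"pics/{n}0.png",d["pixels"][:,:,::-1]); pickle.dump(d,open(f"{n}0.pkl","wb"))
    print(n,d["fx"],d["fy"],d["cx"],d["cy"]);T=np.linalg.inv(d["camera_from_world"]);print(T.round(3))
E
```

```text
pics
0.0 0.022 [ 0.14338001 -0.53062171  0.22255416] [ 9.91312959e-01  1.31522825e-01 -2.74640349e-05 -6.02322570e-04]
side 527.9986843446383 527.9986843446383 270.4139352626451 208.00638086071802
[[-0.987 -0.108  0.118  0.387]
 [-0.159  0.593 -0.789  0.93 ]
 [ 0.016 -0.798 -0.603  0.826]
 [ 0.     0.     0.     1.   ]]
top 434.5051905143797 434.5051905143797 269.3668290852035 205.00283199326785
[[ 1.700e-02 -9.850e-01  1.730e-01  3.640e-01]
 [-1.000e+00 -1.800e-02 -1.000e-03  5.000e-03]
 [ 4.000e-03 -1.730e-01 -9.850e-01  1.053e+00]
 [ 0.000e+00  0.000e+00  0.000e+00  1.000e+00]]
```

View pics/side0.png

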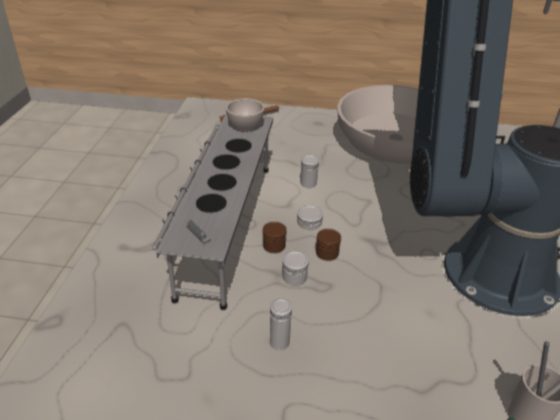

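View pics/top0.png

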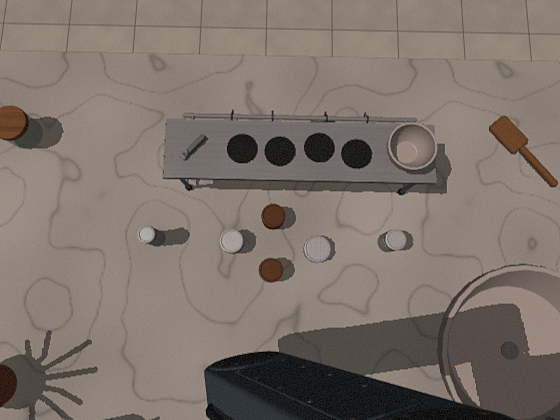

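The top view shows the bowl at the right end (412,147), which is the small-y end next to coaster_d. The clipper is at the left (195,147). The tins in the top view are tall (148,235), short (232,240), flat (317,248) and medium (396,240), and the brown look-alikes are at (273,216) and (271,270). So tall goes to d, medium to c, short to b and flat to a. Next I'll measure the positions.

```bash
cat > vis.py <<'E'
import cv2,numpy as np
def world(d):
    T=np.linalg.inv(d["camera_from_world"]);v,u=np.mgrid[:420,:560];z=d["depth"]
    P=np.stack([(u-d["cx"])/d["fx"]*z,(v-d["cy"])/d["fy"]*z,z],-1)
    W=P@T[:3,:3].T+T[:3,3]; W[z==0]=np.nan; return W
def ray(d,u,v,h):
    T=np.linalg.inv(d["camera_from_world"]);k=T[:3,:3]@[(u-d["cx"])/d["fx"],(v-d["cy"])/d["fy"],1]
    return (T[:3,3]+k*(h-T[2,3])/k[2])[:2]
def blobs(d,mask,h,amin=40):
    out=[];cs,_=cv2.findContours(mask.astype(np.uint8),cv2.RETR_EXTERNAL,cv2.CHAIN_APPROX_NONE)
    for c in cs:
        if len(c)<8: continue
        m=cv2.contourArea(c)
        if m<amin: continue
        w=np.array([ray(d,*p[0],h) for p in c]);
        (x,y),rad=cv2.minEnclosingCircle(w.astype(np.float32)*1000)
        A=np.c_[2*w,np.ones(len(w))];s=np.linalg.lstsq(A,(w**2).sum(1),rcond=None)[0]
        fr=np.sqrt(s[2]+s[0]**2+s[1]**2)
        out.append((c.mean((0,1)).round(),np.r_[x,y,rad].round(1),(np.r_[s[:2],fr]*1000).round(1)))
    return out
E
python3 - <<'E'
import pickle,numpy as np
from vis import *
for n in("top","side"):
    d=pickle.load(open(n+"0.pkl","rb"));W=world(d);g=d["pixels"].astype(int)
    reg=(W[...,0]>.25)&(W[...,0]<.8)&(abs(W[...,1])<.4)
    print(n)
    for nm,h in(("tall",.104),("med",.078),("short",.054),("flat",.030)):
        for b in blobs(d,reg&(abs(W[...,2]-h)<.006)&(W[...,0]<.52),h): print(nm,*b)
    for b in blobs(d,reg&(abs(W[...,2]-.16)<.012)&(g.max(-1)<45),.163): print("coaster",*b)
    for b in blobs(d,reg&(abs(W[...,2]-.216)<.006),.216): print("bowl",*b)
    for b in blobs(d,reg&(abs(W[...,2]-.16)<.008),.16): print("deck",*b)
    for b in blobs(d,reg&(W[...,2]>.168)&(W[...,2]<.18),.175,15): print("clip",*b)
E
```

```text
top
tall [450. 320.] [ 290.8 -382.5   44.4] [ 284.5 -392.5   29.1]
tall [146. 234.] [460.5 273.6  20.2] [460.5 273.5  19.2]
med [395. 240.] [ 461.1 -280.3   24.2] [ 460.9 -280.4   23.1]
short [271. 270.] [388.8  -0.8  27.7] [388.7  -0.9  26.6]
short [231. 241.] [453.8  91.1  27.9] [454.   90.8  26.7]
short [273. 219.] [512.   -3.6  27.2] [506.8  -4.2  21.7]
flat [317. 249.] [ 440.6 -109.5   31.9] [ 440.8 -109.4   30.9]
coaster [356. 154.] [ 634.7 -177.9   32.2] [ 634.8 -177.9   30.8]
coaster [280. 151.] [638.  -15.   32.4] [637.7 -14.9  31. ]
coaster [242. 148.] [641.6  65.7  32.4] [641.8  65.3  30.9]
coaster [319. 147.] [647.  -98.6  32.2] [647.  -98.7  31. ]
bowl [412. 146.] [ 636.6 -279.4   50.5] [ 636.4 -280.    48.9]
deck [406. 152.] [ 640.7 -285.1   26.6] [ 639.8 -283.1   22.2]
deck [300. 154.] [638.8 -57.4 296. ] [608.5 -48.  199.3]
clip [409. 149.] [ 640.  -283.6   37.4] [ 640.  -283.8   33.8]
clip [191. 147.] [640.  169.1  32.8] [641.2 171.5  22. ]
side
tall [281. 308.] [461.6 277.4  22.1] [461.5 276.8  20.2]
tall [377. 139.] [ 291.6 -381.3   46.6] [ 291.3 -377.1   27.7]
med
[... 564 characters left out ...]
54.   98.5  26.7] [454.6  97.6  22.5]
flat [327. 250.] [390.4   7.7  26.9] [390.4   8.3  21.2]
flat [278. 243.] [502.8  11.9  20.9] [505.   11.2  14.1]
flat [310. 214.] [ 441.6 -105.1   35.1] [ 442.5 -106.    32.2]
coaster [211. 203.] [642.6  64.9  30. ] [642.7  64.8  28.3]
coaster [222. 182.] [638.6 -15.1  30. ] [638.4 -15.5  27.9]
coaster [226. 162.] [648.1 -99.9  29.4] [648.3 -99.7  27. ]
coaster [238. 145.] [ 635.6 -177.6   29.7] [ 635.7 -179.5   26.8]
bowl [245. 108.] [ 633.4 -275.6   56.6] [ 637.4 -275.8   51.5]
deck [218. 190.] [640.5 -53.1 300.5] [637.3 -34.9 210.6]
clip [198. 232.] [640.7 173.8  36.7] [635.8 170.7  25. ]
clip [245. 128.] [ 633.7 -256.9   25.7] [ 635.1 -264.4   22.5]
```

The tins and coasters agree across both views to about 1–4 mm. Now I'll check reachability, keeping the jaws along x so the fingers stay clear of neighbouring tins.

```bash
cat > job.py <<'E'
from cell import r,optics
import numpy as np
TIN={"tall":(.4607,.2742,.104,.070),"med":(.461,-.2797,.078,.050),"short":(.454,.0915,.054,.034),"flat":(.4408,-.1090,.030,.024)}
PL={"tall":(.635,-.178),"med":(.6473,-.0990),"short":(.638,-.015),"flat":(.642,.0655)}
Q=[2**-.5,2**-.5,0,0]
UP=.29
def go(n):
    x,y,h,g=TIN[n];X,Y=PL[n]
    r.set_gripper(1.0,35)
    r.move_to([x,y,max(g+h*.5+.06,.17)],Q)
    r.move_linear([x,y,g+.0],vel=.12)
    r.set_gripper(0.0,35); print(n,"grip",r.current_opening(),r.current_t())
    r.move_linear([x,y,g+UP],vel=.25); print("lifted",r.current_opening(),r.current_t())
    r.move_to([X,Y,g+UP],Q)
    r.move_linear([X,Y,g+.178],vel=.15); f0=r.current_contact_force()
    r.move_linear([X,Y,g+.1635],vel=.04); print("placed df",np.round(np.array(r.current_contact_force())-f0,1),r.current_t())
    r.set_gripper(1.0,35)
    r.move_linear([X,Y,g+UP],vel=.25); print(r.current_opening(),r.current_t())
E
python3 - <<'E'
from job import *
for q in ([2**-.5,2**-.5,0,0],[2**-.5,-2**-.5,0,0]):
  for n in TIN:
    x,y,h,g=TIN[n];X,Y=PL[n]
    for p in ([x,y,g],[x,y,g+UP],[X,Y,g+UP],[X,Y,g+.163]):
        s=r.inverse_kinematics(p,q); print(n,None if s is None else np.round(s,2))
E
```

```text
tall [ 0.45  0.54  1.81 -0.    0.8   0.45]
tall [ 0.45  0.22  1.49 -0.    1.43  0.45]
tall [-0.34  0.47  1.14 -0.    1.53 -0.34]
tall [-0.34  0.54  1.33 -0.    1.27 -0.34]
med [-0.63  0.57  1.81 -0.    0.76 -0.63]
med [-0.63  0.24  1.52 -0.    1.39 -0.63]
med [-0.22  0.47  1.19 -0.    1.48 -0.22]
med [-0.22  0.55  1.37 -0.    1.22 -0.22]
short [ 0.1   0.51  2.01 -0.    0.63  0.1 ]
short [ 0.1   0.1   1.72 -0.    1.32  0.1 ]
short [-0.1   0.44  1.27 -0.    1.43 -0.1 ]
short [-0.1   0.54  1.43 -0.    1.17 -0.1 ]
flat [-0.35  0.52  2.03 -0.    0.59 -0.35]
flat [-0.35  0.08  1.76 -0.    1.3  -0.35]
flat [ 0.03  0.46  1.26 -0.    1.42  0.03]
flat [ 0.03  0.56  1.42 -0.    1.16  0.03]
tall [ 0.45  0.54  1.81 -0.    0.8  -2.69]
tall [ 0.45  0.22  1.49 -0.    1.43 -2.69]
tall [-0.34  0.47  1.14 -0.    1.53  2.8 ]
tall [-0.34  0.54  1.33 -0.    1.27  2.8 ]
med [-0.63  0.57  1.81 -0.    0.76  2.51]
med [-0.63  0.24  1.52 -0.    1.39  2.51]
med None
med None
short None
short None
short None
short None
flat [-0.35  0.52  2.03 -0.    0.59  2.8 ]
flat [-0.35  0.08  1.76 -0.    1.3   2.8 ]
flat None
flat None
```

```bash
sed -i 's/r.move_to(\[x,y,max.*/r.move_to([x,y,.37],Q); r.move_linear([x,y,h+.05],vel=.25); print("above",r.current_t())/' job.py
python3 - <<'E'
from job import *
import cv2
p=r.current_tool_pos(); r.move_linear([p[0],p[1],.34],vel=.2)
go("tall")
for n in("side","top"):cv2.imwrite(f"pics/{n}1.png",optics.get_image(n)["pixels"][:,:,::-1])
E
```

```text
above 5.1
tall grip 0.4563372311908285 6.4417
lifted 0.454069117206664 7.75
placed df [-0.8 -0.5  3.5] 10.925
0.9991686561944318 12.1083
```

View pics/side1.png

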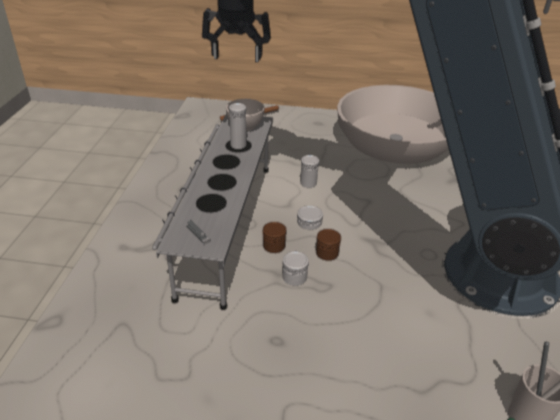

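View pics/top1.png

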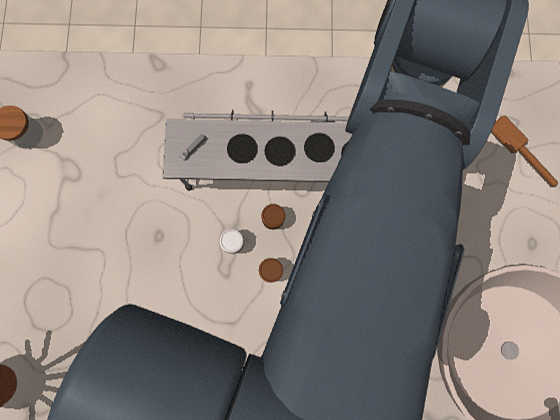

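The side view shows the tall tin upright on coaster_d, with its base at about (240,147). The arm blocks the top view of that coaster. On to the other three.

Run:
```python
from job import *
import cv2,pickle
for k in("med","short","flat"):
    go(k)
    cv2.imwrite(f"pics/side_{k}.png",optics.get_image("side")["pixels"][:,:,::-1])
r.move_to([.30,.35,.36],Q); print(r.current_t())
for n in("side","top"):
    d=optics.get_image(n);pickle.dump(d,open(n+"9.pkl","wb"));cv2.imwrite(f"pics/{n}9.png",d["pixels"][:,:,::-1])
from vis import *
for n in("top","side"):
    d=pickle.load(open(n+"9.pkl","rb"));W=world(d)
    reg=(W[...,0]>.57)&(W[...,0]<.72)&(W[...,1]<.13)&(W[...,1]>-.225)
    for nm,h in(("tall",.104),("med",.078),("short",.054),("flat",.030)):
        for b in blobs(d,reg&(abs(W[...,2]-h-.163)<.006),h+.163): print(n,nm,*b,PL[nm])
    reg=(W[...,0]>.57)&(W[...,0]<.72)
    for b in blobs(d,reg&(W[...,1]<-.22)&(abs(W[...,2]-.216)<.006),.216): print(n,"bowl",*b)
    for b in blobs(d,reg&(W[...,1]>.12)&(W[...,2]>.168)&(W[...,2]<.18),.175,15): print(n,"clip",*b)
```

```text
above 14.3667
med grip 0.5482116905693522 15.6083
lifted 0.5476223824624714 16.9167
placed df [-0.7  0.4  6.1] 19.3417
0.9991470082521887 20.4667
above 23.0083
short grip 0.6303849660342151 24.1583
lifted 0.6324125392789052 25.4667
placed df [-2.6 -0.2  8.1] 27.7333
1.000668811378073 28.8083
above 31.275
flat grip -0.0007325352255937215 32.6583
lifted 0.0010702165074207414 33.9667
placed df [ 1.  -0.6 -1.1] 36.4167
1.0002900714291227 37.8583
39.55
top tall [367. 138.] [ 633.2 -177.2   20.4] [ 633.1 -177.4   19.3] (0.635, -0.178)
top med [324. 135.] [ 646.7 -100.3   24.4] [ 646.8 -100.6   23.2] (0.6473, -0.099)
top short [280. 144.] [635.2 -15.7  28.3] [635.5 -15.7  27.2] (0.638, -0.015)
top bowl [412. 146.] [ 636.5 -279.3   50.6] [ 636.3 -279.9   49.1]
top clip [192. 147.] [641.  170.2  32.5] [641.6 172.4  21.9]
side tall [237. 108.] [ 633.1 -170.    25.7] [ 633.3 -171.8   21.5] (0.635, -0.178)
side med [225. 133.] [647.3 -93.9  30. ] [647.9 -95.1  25.3] (0.6473, -0.099)
side med [238. 119.] [ 633.6 -169.2   22.2] [ 633.  -167.3   16.2] (0.6473, -0.099)
side short [221. 162.] [637.  -10.4  31.7] [636.6 -11.1  28.8] (0.638, -0.015)
side short [225. 144.] [647.1 -92.1  26.9] [646.6 -91.5  19.2] (0.638, -0.015)
side flat [221. 175.] [637.4  -5.   28.1] [636.3  -4.9  21.2] (0.642, 0.0655)
side bowl [246. 107.] [ 637.2 -275.7   54.7] [ 637.6 -276.    47.5]
side clip [198. 232.] [640.  173.9  37.1] [638.  172.6  24.9]
```

The flat tin's grasp missed: the jaws shut empty. The other three are placed within about 3 mm. I'll look at where the flat tin is.

View pics/top9.png

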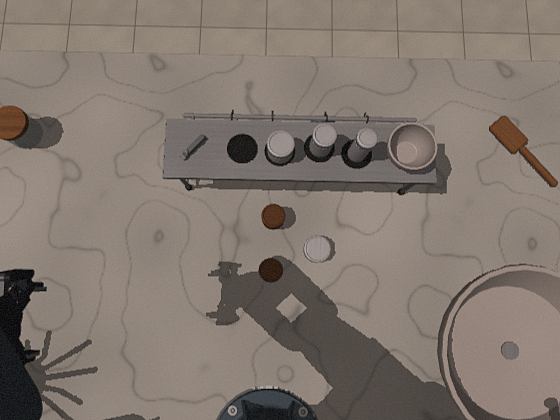

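View pics/side9.png

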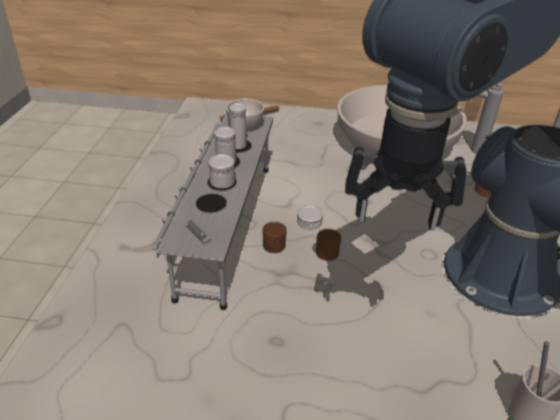

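Run:
```python
import pickle
from vis import *
for n in("top","side"):
    d=pickle.load(open(n+"9.pkl","rb"));W=world(d)
    reg=(W[...,0]>.25)&(W[...,0]<.52)&(abs(W[...,1])<.3)
    for b in blobs(d,reg&(abs(W[...,2]-.03)<.006),.03): print(n,*b)
    for b in blobs(d,reg&(W[...,2]>.035)&(W[...,2]<.1),.05): print(n,"higher",*b)
```

```text
top [317. 249.] [ 440.7 -109.1   32.1] [ 440.8 -109.3   31. ]
top higher [271. 270.] [388.8  -0.8  27.9] [388.6  -0.8  26.9]
top higher [273. 219.] [511.8  -3.7  27.5] [506.5  -4.4  22.1]
side [327. 250.] [390.4   7.7  26.9] [390.2   8.7  21. ]
side [309. 215.] [ 443.  -104.6   35.7] [ 442.2 -105.5   32.4]
side higher [329. 239.] [390.7   5.7  38.2] [389.6   4.9  32.8]
side higher [278. 233.] [510.8   0.9  37. ] [507.9   1.5  28.1]
```

The flat tin still stands untouched at (317,249) in the top view, and coaster_a is free. I'll go back down with the jaws open and look before closing.

Run:
```python
from job import *
import cv2
x,y=.4408,-.109
r.move_to([x,y,.37],Q); r.move_linear([x,y,.08],vel=.25);r.move_linear([x,y,.024],vel=.12)
print(r.current_tool_pos(),r.finger_overhang,r.current_opening(),np.round(r.current_contact_force(),1),r.current_t())
im=optics.get_image("side")["pixels"][:,:,::-1]
cv2.imwrite("pics/sideA.png",cv2.resize(im[120:280,220:420],None,fx=3.5,fy=3.5,interpolation=2))
```

```text
[ 0.44117115 -0.10912197  0.02456428] 0.022 1.0023131340498386 [ 0.5  0.1 -0.5] 43.325
```

View pics/sideA.png

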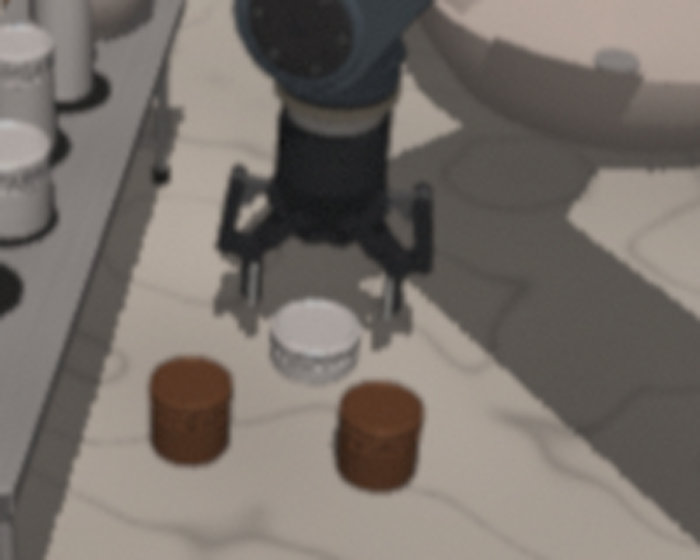

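Run:
```python
from job import *
from vis import *
d=optics.get_image("side");W=world(d)
for u in (291,292,293,331,332,333):
    for v in range(196,212,2): print(u,v,W[v,u].round(3),d["pixels"][v,u])
```

```text
291 196 [ 0.491 -0.104  0.08 ] [77 75 75]
291 198 [ 0.49  -0.099  0.078] [81 80 79]
291 200 [ 0.49  -0.102  0.069] [90 88 86]
291 202 [ 0.489 -0.097  0.067] [90 89 87]
291 204 [ 0.489 -0.099  0.06 ] [95 93 90]
291 206 [ 0.489 -0.099  0.054] [101  99  95]
291 208 [ 0.495 -0.155  0.005] [90 86 81]
291 210 [ 0.494 -0.154 -0.   ] [91 86 80]
292 196 [ 0.488 -0.101  0.083] [99 98 95]
292 198 [ 0.488 -0.102  0.076] [99 96 94]
292 200 [ 0.487 -0.098  0.073] [99 97 95]
292 202 [ 0.487 -0.098  0.067] [99 97 95]
292 204 [ 0.487 -0.1    0.06 ] [98 96 94]
292 206 [ 0.487 -0.102  0.052] [99 96 93]
292 208 [ 0.492 -0.161  0.001] [89 85 81]
292 210 [ 0.491 -0.153  0.001] [92 87 83]
293 196 [ 0.485 -0.095  0.087] [84 83 81]
293 198 [ 0.485 -0.101  0.077] [77 77 75]
293 200 [ 0.485 -0.098  0.073] [74 72 70]
293 202 [ 0.485 -0.098  0.067] [70 69 68]
293 204 [ 0.485 -0.1    0.06 ] [72 70 68]
293 206 [ 0.485 -0.102  0.052] [77 74 72]
293 208 [ 0.49  -0.163  0.   ] [87 81 78]
293 210 [ 0.489 -0.153  0.001] [105  99  93]
331 196 [ 0.395 -0.096  0.098] [33 32 34]
331 198 [ 0.395 -0.095  0.093] [54 53 53]
33
[... 227 characters left out ...]
0.392 -0.1    0.054] [95 92 88]
332 196 [ 0.393 -0.099  0.097] [34 34 36]
332 198 [ 0.392 -0.1    0.09 ] [42 42 43]
332 200 [ 0.392 -0.102  0.082] [74 73 72]
332 202 [ 0.391 -0.104  0.075] [70 69 68]
332 204 [ 0.391 -0.101  0.071] [66 65 64]
332 206 [ 0.39  -0.104  0.063] [58 57 57]
332 208 [ 0.39 -0.1   0.06] [59 57 57]
332 210 [ 0.389 -0.172  0.   ] [82 79 74]
333 196 [ 0.39  -0.102  0.095] [34 35 36]
333 198 [ 0.39  -0.094  0.094] [36 36 38]
333 200 [ 0.389 -0.098  0.086] [43 44 43]
333 202 [ 0.389 -0.105  0.075] [46 46 46]
333 204 [ 0.388 -0.104  0.07 ] [43 42 43]
333 206 [ 0.388 -0.104  0.064] [44 44 44]
333 208 [ 0.387 -0.101  0.06 ] [50 49 48]
333 210 [ 0.387 -0.175 -0.001] [77 73 70]
```

At a reported TCP height of 0.0246, the side camera's depth puts the open fingertips at z≈0.051. The stated tool geometry would put them at about 0.016, so the real fingers sit about 35 mm higher than the text implies. That explains the empty grasp. I'll go down in steps, watching the force and measuring the tips as I go.

```bash
cat > tip.py <<'E'
from vis import *
def tip(d,x,y):
    W=world(d);out=[]
    for s in(1,-1):
        m=(abs(W[...,1]-y-.006)<.012)&((W[...,0]-x)*s>.0325)&((W[...,0]-x)*s<.07)&(W[...,2]>.004)
        out.append((int(m.sum()),np.round(np.nanpercentile(W[...,2][m],[0,2,5]),4) if m.any() else None))
    return out
E
python3 - <<'E'
from job import *
from tip import *
x,y=.4411,-.109
f0=np.array(r.current_contact_force())
print(tip(optics.get_image("side"),x,y))
for z in (.010,-.002):
    r.move_linear([x,y,z],vel=.05)
    print(z,r.current_tool_pos()[2],np.round(r.current_contact_force()-f0,1),tip(optics.get_image("side"),x,y))
r.set_gripper(.82); print(r.current_opening(),np.round(r.current_contact_force()-f0,1),tip(optics.get_image("side"),x,y),r.current_t())
im=optics.get_image("side")["pixels"][:,:,::-1]
cv2.imwrite("pics/sideB.png",cv2.resize(im[120:280,220:420],None,fx=3.5,fy=3.5,interpolation=2))
E
```

```text
[(403, array([0.0056, 0.051 , 0.0577])), (466, array([0.0054, 0.0578, 0.0641]))]
0.01 0.009659020599287346 [-0.4 -0.5  0.5] [(381, array([0.0041, 0.0366, 0.0441])), (451, array([0.0358, 0.0411, 0.0497]))]
-0.002 -0.0023618785479058192 [ 0.4 -0.   0.2] [(374, array([0.0041, 0.0268, 0.0329])), (452, array([0.0043, 0.0276, 0.0351]))]
0.8216757023009171 [0.  0.5 1.2] [(374, array([0.004 , 0.0222, 0.0281])), (446, array([0.0043, 0.0266, 0.0326]))] 44.7583
```

View pics/sideB.png

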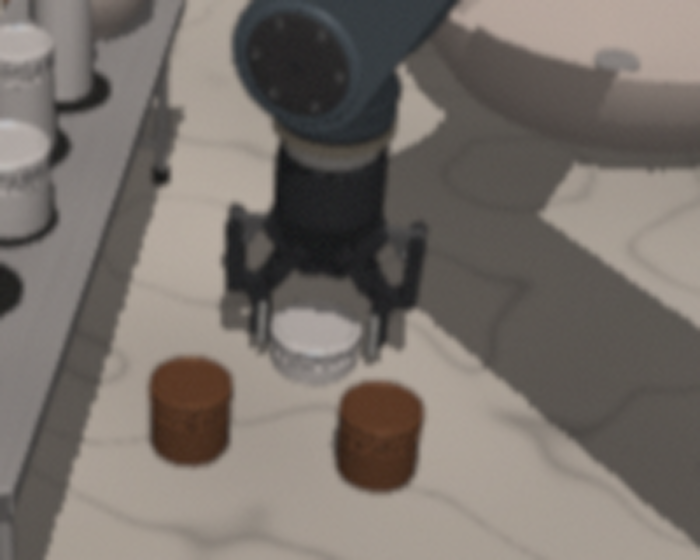

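The jaws now straddle the flat tin, with the tips at about z=0.022. I'll go 12 mm lower, grip, check the lift, and place.

Run:
```python
from job import *
from tip import *
import pickle
x,y=.4408,-.1092; g=-.014
f0=np.array(r.current_contact_force())
r.move_linear([x,y,g],vel=.04); print(np.round(r.current_contact_force()-f0,1))
r.set_gripper(0.0,35); print("grip",r.current_opening(),np.round(r.current_contact_force()-f0,1),r.current_t())
r.move_linear([x,y,g+.05],vel=.1); o=r.current_opening(); print("lift",o)
if o>.6:
    r.move_linear([x,y,g+UP],vel=.25)
    X,Y=PL["flat"]
    r.move_to([X,Y,g+UP],Q); r.move_linear([X,Y,g+.178],vel=.15); print(r.current_opening());f1=np.array(r.current_contact_force())
    r.move_linear([X,Y,g+.1635],vel=.04); print("df",np.round(r.current_contact_force()-f1,1),r.current_t())
    r.set_gripper(1.0); r.move_linear([X,Y,g+UP],vel=.25)
    r.move_to([.30,.35,.36],Q); print(r.current_t())
d={}
for n in("top","side"):
    d=optics.get_image(n);pickle.dump(d,open(n+"10.pkl","wb"));cv2.imwrite(f"pics/{n}10.png",d["pixels"][:,:,::-1])
    W=world(d);reg=(W[...,0]>.57)&(W[...,0]<.72)
    for nm,h in(("tall",.104),("med",.078),("short",.054),("flat",.030)):
        for b in blobs(d,reg&(abs(W[...,1]-PL[nm][1])<.045)&(abs(W[...,2]-h-.163)<.006),h+.163): print(n,nm,*b,PL[nm])
    for b in blobs(d,reg&(W[...,1]<-.22)&(abs(W[...,2]-.216)<.006),.216): print(n,"bowl",*b)
    for b in blobs(d,reg&(W[...,1]>.12)&(W[...,2]>.168)&(W[...,2]<.18),.175,15): print(n,"clip",*b)
```

```text
[0.2 0.3 0. ]
grip 0.7362371995245187 [-0.6  1.5  2.6] 45.5
lift 0.7423780889780822
0.7370452238577401
df [-0.5 -0.2  1.8] 49.7083
52.3833
top tall [367. 138.] [ 633.5 -177.2   20.2] [ 633.3 -177.5   19.2] (0.635, -0.178)
top med [324. 135.] [ 646.5 -100.3   24.6] [ 646.8 -100.4   23.1] (0.6473, -0.099)
top short [280. 144.] [635.1 -15.8  28.3] [635.4 -15.7  27.2] (0.638, -0.015)
top flat [241. 145.] [639.3  64.3  32.5] [639.2  64.3  31.3] (0.642, 0.0655)
top bowl [412. 146.] [ 636.6 -279.4   50.5] [ 636.4 -280.    49. ]
top clip [191. 148.] [640.  169.1  32.8] [640.6 171.2  21.9]
side tall [237. 108.] [ 633.6 -171.2   24.5] [ 634.  -171.9   21.4] (0.635, -0.178)
side med [225. 133.] [644.7 -96.3  28.5] [647.7 -95.6  25. ] (0.6473, -0.099)
side short [221. 162.] [635.5 -10.4  32.3] [636.3 -10.7  29.1] (0.638, -0.015)
side flat [211. 192.] [638.2  68.3  35.3] [640.2  68.8  32.6] (0.642, 0.0655)
side bowl [246. 107.] [ 636.1 -275.4   55.5] [ 637.6 -275.9   47.3]
side clip [197. 231.] [640.9 174.   36.7] [637.8 171.5  24.1]
```

View pics/top10.png

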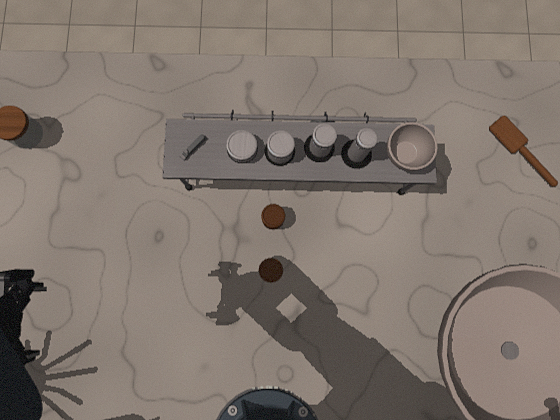

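View pics/side10.png

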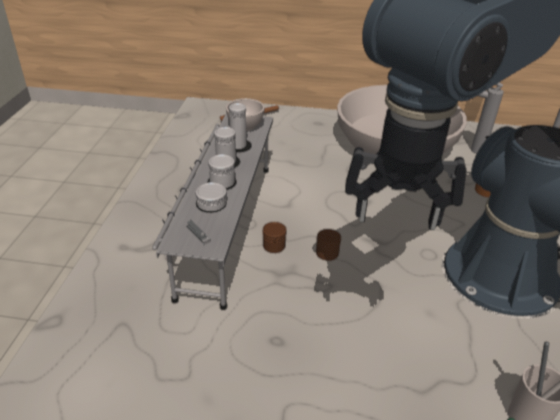

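Both views show all four tins upright in order: flat (242,146), short (280,146), medium (322,140) and tall (362,147) in the top view. Each is within about 3 mm of its coaster's centre. The bowl (412,147) and clipper (195,147) haven't moved, and the arm is clear.

Run:
```python
from cell import r
r.hand_in(); print(r.current_t())
```

```text
the job is handed in; nothing more can be done
the job is handed in; nothing more can be done
```

All four tins are back on the shelf in height order, and I handed the job in at about 52 s. From the bowl end they stand tall on coaster_d, medium on c, short on b and flat on a.

**Last checks:**
- In both camera views the tins stand upright. The overhead view puts each one 1.5–3 mm off its coaster's centre; the short and flat tins are furthest off, about 2.7 mm towards the robot. I left that uncorrected.
- The bowl and clipper measured where they started to within about 1 mm overhead. The brown look-alikes were not touched, and the gripper was well clear of everything.
- The side camera disagrees with the overhead one by 4–6 mm in y on where the tins are. I trusted the overhead view.

**What went wrong:** the first grasp of the flat tin closed on air, without moving the tin. The side camera's depth showed the open fingertips about 35 mm higher than the tool description implies. The first three tins were therefore held nearer their lids than I planned, but they held and were set down normally. I went lower for the flat tin and the second grasp worked.

The largest force I read while setting the tins down was about 8 N. I only sampled it at a few points, so I have no continuous record against the 40 N and 120 N limits.

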